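# Tap the bangle's hinge pin out with the mallet

### The arm

A 6-joint arm with a two-finger parallel gripper is mounted at the origin on the work surface. World frame = base frame: x ahead of the robot, y to its left, z up, the work surface at z = 0. Lengths are in m, angles in rad, forces in N, time in s.
With the tool pointing down it reaches from about 0.325 to 0.85 m from the base axis. Payload 15.5 kg.
Tool frame: the origin (TCP) lies midway between the tips of the shut fingers; the grasp point (between the pads) lies grip_depth behind it (grip_depth is the distance from the TCP to the grasp point, in m); z points along the fingers, y is the line along which they close (so a half turn about z gives the same grasp; the last joint's range is limited). The gripper opens to 91 mm and grips with 3 to 60 N. Pads are 32 mm wide; open, the fingers measure 118 mm over their backs; the gripper's body (76 mm by 178 mm) begins 60 mm behind the grasp point.
Start: joints at [1.065, 0.494, 1.345, -0, 1.302, -0.096], TCP at [0.249, 0.573, 0.214] pointing down, gripper open.
Joint ranges: [-2.91, 2.91], [-0.82, 2.16], [0.22, 2.67], [-1.22, 4.37], [0.12, 2.79], [-3.08, 3.08]. Speed limits (rad/s): [1.89, 1.89, 2.57, 3.01, 3.01, 3.01].

### API

Orientations are given as a unit quaternion [w, x, y, z].
In Python, from plant import read_state, snapshot, get_calibration, job_done, grip_depth gives the robot as it stands.
- The arm moves only by the shell command python3 -m pendant 'ROWS'. ROWS is JSON, a list of rows, each a list of 3 entries, a list of its own where there are three numbers: the shift along the world's x, y, z in m, then the turn, a rotation vector about the world's x, y, z in rad, then the closure, from -1 (fully open) to 1 (shut). A call has 1 to 5 rows; each row is the pose to reach, as a shift and turn from the pose commanded when the call began; what a row does not reach only later rows make up. A row lasts 1/8 s, in which the tool goes at most 62.5 mm and 10.7 degrees, less where a joint would pass 70% of its speed; a pose out of reach is approached as far as the arm can. A call with a gripper value outside its range is refused whole. The fingers move at their own pace and stop on an object; the grip force is fixed at half the most. Time passes only in rows, so rows that repeat a pose let the fingers close. It gives the time, the measured TCP pose, the force, the opening and the grip force at its end, in the units of the state.
- read_state(): the state, without advancing time (a new reading comes with each control period).
- snapshot(name): name is "side" or "top"; returns the picture (420x560x3 uint8, red, green, blue); there is no depth.
- get_calibration(name): a dict with "fx", "fy", "cx", "cy" (pixels), "pose" (4x4, takes a point from camera to world coordinates). Camera axes: x right, y down, z forward; pixel columns grow to the right and rows downward; lengths in m; the calibration is good to about 2 mm. A picture is of the moment at which its call begins. get_calibration takes no time and is no camera call.
- job_done(): hands the job in; it is judged then, once.
The state is a dict: "clock": time; "qpos": joint angles; "qvel": joint speeds; "effort": joint torques, N m; "eef_pos": TCP position; "ee_rot": TCP orientation; "wrist_force": force on the tool from outside, world axes, zero at the start; "ft_torque": the same for the moment, N m; "opening": finger opening in m; "gripper_force": force on a finger pad.
Only numpy, scipy, OpenCV 4.12 (cv2) and the standard library are available. Lean on these libraries where they do the work, as an engineer would, in place of code of your own. Each camera call takes 0.05 s, during which the arm holds its last target. There are 200 camera calls.

### The job

Pick up the little brass mallet and, with the flat face of its head, strike the sprung punch of the stand that holds the bangle squarely, all the way down. Then stand the mallet back upright on its cork coaster and let go; leave the empty stand's punch and the frosted bottle alone.

Things in the scene. Friction and masses are not known exactly. Their poses are not given: they have to be found in the camera images.
- mallet_grip (a point): The place to hold the mallet: the middle of its level dark wooden bar handle's section, 14 mm wide (y) and 18 mm deep (z). The head's upright axis is 45 mm away in this frame's +x; the handle ends 80 mm away in -x. The whole mallet weighs about 0.22 kg, nearly all of it in the brass head, and stands on the coaster on the head's lower face; this point is 28 mm above that face.
- mallet_face (a point): The centre of the lower flat face of the mallet's head, the face it stands on and strikes with. The head is an upright brass cylinder 30 mm in diameter and 56 mm tall; the handle leaves it half-way up. Same axes as mallet_grip.
- punch_top (a point): The centre of the flat round top (20 mm in diameter, 78 mm above the table when up) of the punch to strike. It stands upright in a small metal stand (base 70 by 64 mm, bridge 48 mm high, fixed to the table) in which a silvery rigid bangle, 70 mm across, lies flat and juts out to one side. A like stand nearby, on either side, holds no bangle.
- punch (a joint): How far that punch has been pushed down, in m: 0 up, 0.012 at its hard stop. Its spring pushes back with 2 N at the start and 5 N at the bottom and lifts it again when freed.
- coaster_top (a point): The centre of the upper side of the mallet's round cork coaster, 90 mm in diameter and 4 mm thick, fixed to the table.
- spare_punch (a joint): How far the punch of the empty stand has been pushed down, in m (same travel and spring). To be left alone.
- bottle_mid (a point): Frosted glass bottle with a metal cap, 56 mm in diameter and 110 mm tall, loose; this point lies on its axis, half-way up. It stands among the other things and must not be knocked.
Mind the look-alikes: they are no part of the job. What is shaped like the part that bears punch_top but turquoise is not meant.

How it is judged:
By the outcome, as a careful person would: the job done as asked, in the order asked, and still so for the second after the job is handed in, with the robot touching nothing.
It also fails if it takes over 48 s, if anything falls off the work surface, if the arm or the gripper's body presses on something with over 40 N, if the wrist force passes 120 N, or if a joint passes its speed limit or range.

## Working session

There is one attempt and no reset: what is moved stays moved. The work goes in short steps, Python scripts to look and compute and a shell command to move; the robot and the scene stay as the last step left them, time stands still between calls to the robot, and variables do not carry over. Pictures are saved under pics/ and viewed, at most 10 in all, crops included, and the job is handed in when it is done.

```bash
mkdir -p pics; python3 - <<'E'
from plant import *
import cv2,numpy as np
print(read_state()); print(grip_depth)
for n in("side","top"):
    im=snapshot(n); cv2.imwrite(f"pics/{n}0.png",cv2.resize(im[:,:,::-1],(800,600),interpolation=cv2.INTER_CUBIC))
    c=get_calibration(n);print(n,c)
E
```

```text
{'clock': 0.0, 'qpos': array([ 1.06550539e+00,  4.94162193e-01,  1.34612451e+00, -6.76254553e-06,
        1.30251949e+00, -9.54621757e-02]), 'qvel': array([ 1.49870831e-03,  1.29221345e-03,  7.91001275e-04, -4.27462461e-06,
        1.52818226e-03, -1.31903028e-03]), 'effort': array([-6.27202371e-04, -8.78786874e+01, -3.81856620e+01,  7.09413411e-02,
        5.30287425e-02, -6.69518244e-06]), 'eef_pos': array([0.24882373, 0.57291592, 0.21335357]), 'ee_rot': array([-1.76416744e-04,  2.03482413e-01,  9.79078413e-01, -5.80564863e-04]), 'wrist_force': array([ 0.01032893, -0.19119349, -0.05489737]), 'ft_torque': array([-0.03511436, -0.09811094,  0.03771106]), 'gripper_force': 0.0, 'opening': 0.09132930102229836}
0.0188
side {'fx': 401.17958114561196, 'fy': 401.17958114561196, 'cx': 274.9339698007018, 'cy': 213.7524737202213, 'pose': array([[ 0.86882719, -0.32362531,  0.37470785,  0.13040767],
       [-0.49507382, -0.57766325,  0.64900469, -0.61568624],
       [ 0.00642061, -0.74938097, -0.66210795,  0.72071509],
       [ 0.        ,  0.        ,  0.        ,  1.        ]])}
top {'fx': 520.0056782370465, 'fy': 520.0056782370465, 'cx': 273.95038858709506, 'cy': 203.5980730498523, 'pose': array([[ 0.02076346, -0.99356883,  0.11130978,  0.36481645],
       [-0.99974666, -0.01966598,  0.01094872,  0.00258012],
       [-0.00868929, -0.11150892, -0.99372544,  1.18262157],
       [ 0.        ,  0.        ,  0.        ,  1.        ]])}
```

View pics/top0.png

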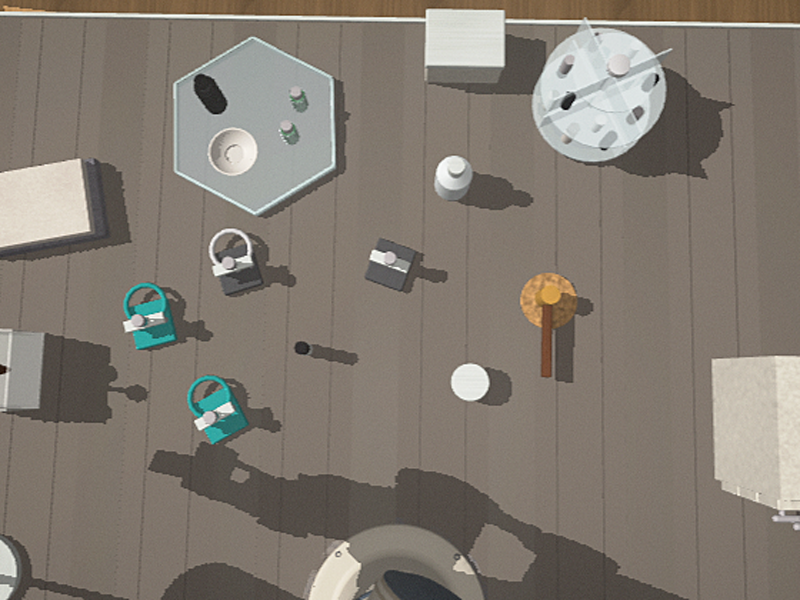

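View pics/side0.png

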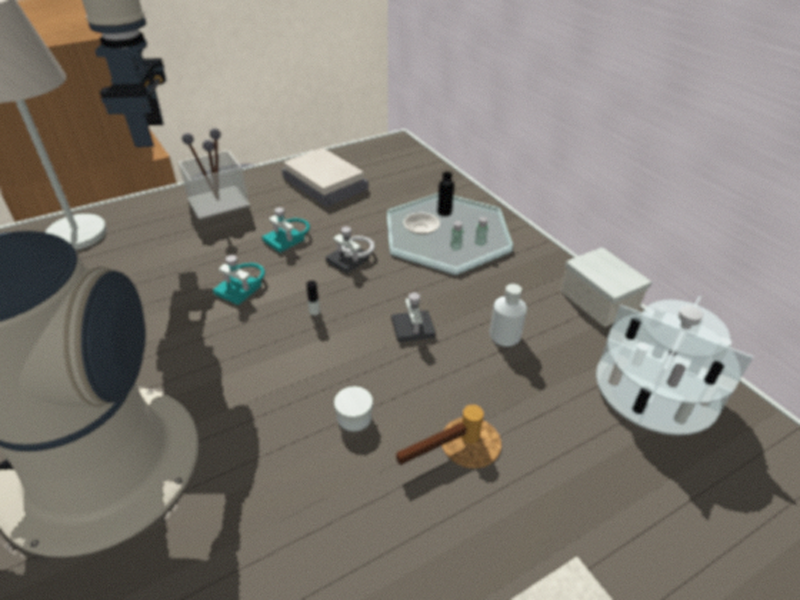

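The top view shows the mallet head at about (550,295) on its coaster with the handle towards (546,376). The bangle stand's punch is near (228,263), the empty stand is at (390,258) and the bottle at (453,178). I'll enlarge the target and the mallet.

```bash
cat > h.py <<'E'
import numpy as np
from plant import *
def ray(n,u,v):
    c=get_calibration(n);P=c["pose"]
    return P[:3,3],P[:3,:3]@np.array([(u-c["cx"])/c["fx"],(v-c["cy"])/c["fy"],1])
def onz(n,u,v,z):
    o,d=ray(n,u,v); return o+d*(z-o[2])/d[2]
def proj(n,p):
    c=get_calibration(n);P=c["pose"];q=P[:3,:3].T@(np.array(p)-P[:3,3])
    return q[0]/q[2]*c["fx"]+c["cx"],q[1]/q[2]*c["fy"]+c["cy"]
E
python3 - <<'E'
from h import *
import cv2
t=snapshot("top")[:,:,::-1]; s=snapshot("side")[:,:,::-1]
def crop(im,x,y,w=66,h=50): return cv2.resize(im[y:y+h,x:x+w],(w*6,h*6),interpolation=cv2.INTER_CUBIC)
a=crop(t,130,155);b=crop(t,350,185,66,50);c=crop(s,215,150);d=crop(s,275,275)
# mallet full: 350..416 x,185..235 ; handle end extra
cv2.imwrite("pics/c1.png",np.vstack([np.hstack([a,b]),np.hstack([c,d])]))
E
```

```text
(no output)
```

View pics/c1.png

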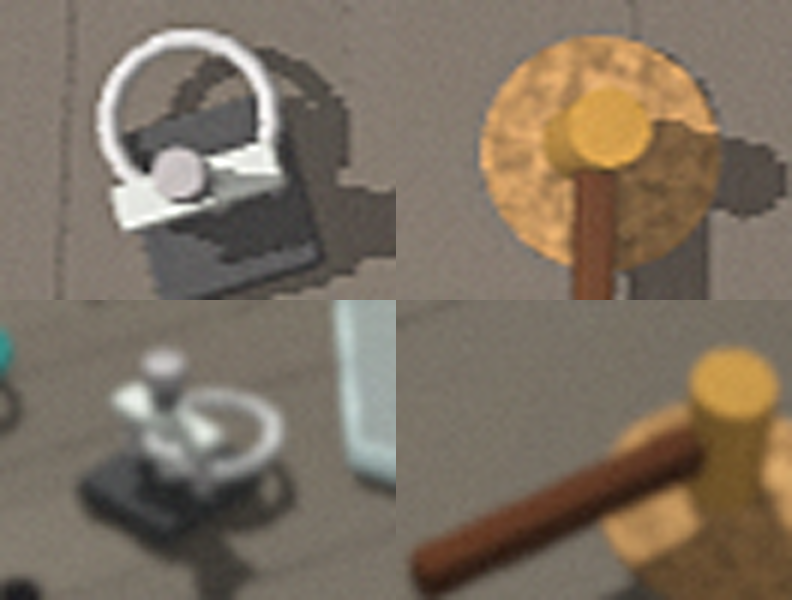

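The crops show the punch top at top-view pixel (159.9,183.6) and side-view pixel (242.1,159.3). The head top is at (385.3,205.7) and (331.1,288.3), and the coaster centre at (383.6,209.9).

```bash
python3 - <<'E'
from h import *
np.set_printoptions(precision=4,suppress=True)
def tri(a,b):
    A=[];B=[]
    for n,p in(("top",a),("side",b)):
        o,d=ray(n,*p);d/=np.linalg.norm(d);M=np.eye(3)-np.outer(d,d);A.append(M);B.append(M@o)
    return np.linalg.lstsq(np.vstack(A),np.hstack(B),rcond=None)[0]
print("punch",onz("top",159.9,183.6,.078),onz("side",242.1,159.3,.078),tri((159.9,183.6),(242.1,159.3)))
h=onz("top",385.25,205.7,.060)
print("head",h,onz("side",331.1,288.25,.060),tri((385.25,205.7),(331.1,288.25)))
print("coaster",onz("top",383.6,209.9,.004))
import cv2
im=snapshot("top").astype(int); R,G,B=im[...,0],im[...,1],im[...,2]
m=(R-B>40)&(R<165)&(R>60); m[:222]=0;m[275:]=0;m[:,:370]=0;m[:,400:]=0
ys,xs=np.nonzero(m); print(len(xs),ys.min(),ys.max())
for y in(223,230,240,250,258,262):
    r=xs[ys==y]; 
    if len(r): print(y,r.min(),r.max(),onz("top",r.mean(),y,.041))
print("endtop",onz("top",xs[ys>255].mean(),ys.max(),.035))
for k,p in dict(spare=(390*.7,258*.7,.078),bottle=(453*.7,178*.7,.06),white=(470*.7,382*.7,.04),black=(303*.7,348*.7,.05)).items(): print(k,onz("top",*p))
from scipy.spatial.transform import Rotation as Ro
s=read_state();print(Ro.from_quat(s["ee_rot"],scalar_first=True).as_matrix())
E
```

```text
punch [0.527  0.2609 0.078 ] [0.5286 0.2642 0.078 ] [0.5267 0.2602 0.081 ]
head [ 0.4908 -0.2263  0.06  ] [ 0.4905 -0.2257  0.06  ] [ 0.4905 -0.2261  0.0606]
coaster [ 0.4874 -0.234   0.004 ]
369 222 263
223 379 398 [ 0.4548 -0.2372  0.041 ]
230 380 385 [ 0.4392 -0.224   0.041 ]
240 379 385 [ 0.4172 -0.2229  0.041 ]
250 379 385 [ 0.3954 -0.2228  0.041 ]
258 379 385 [ 0.3781 -0.2228  0.041 ]
262 379 385 [ 0.3694 -0.2228  0.041 ]
endtop [ 0.3672 -0.224   0.035 ]
spare [0.5382 0.0178 0.078 ]
bottle [ 0.668  -0.0767  0.06  ]
white [ 0.3553 -0.1077  0.04  ]
black [0.4015 0.1478 0.05  ]
[[-0.9172  0.3984 -0.0003]
 [ 0.3984  0.9172 -0.0005]
 [ 0.     -0.0005 -1.    ]]
```

```bash
python3 -m pendant '[[[0.012,-0.05,0],[0,0,0.1],-1],[[0.024,-0.1,0],[0,0,0.2],-1],[[0.036,-0.15,0],[0,0,0.3],-1],[[0.049,-0.2,0],[0,0,0.386],-1],[[0.061,-0.25,0],[0,0,0.386],-1]]'; python3 -m pendant '[[[0.012,-0.05,0],[0,0,0],-1],[[0.024,-0.1,0],[0,0,0],-1],[[0.036,-0.15,0],[0,0,0],-1],[[0.049,-0.2,0],[0,0,0],-1],[[0.061,-0.25,0],[0,0,0],-1]]'; python3 -m pendant '[[[0.015,-0.06,0],[0,0,0],-1],[[0.03,-0.12,0],[0,0,0],-1],[[0.045,-0.18,0],[0,0,0],-1],[[0.06,-0.24,0],[0,0,0],-1],[[0.075,-0.298,0],[0,0,0],-1]]'
```

```text
clock: 0.88
eef_pos: [0.3102, 0.3217, 0.214]
ee_rot: [0.0, 0.011, 1.0, 0.0]
wrist_force: [1.9, -0.1, -0.0]
opening: 0.0913
gripper_force: 0.0
clock: 1.5
eef_pos: [0.3713, 0.0716, 0.2141]
ee_rot: [0.0, 0.012, 1.0, 0.0]
wrist_force: [1.4, -0.5, -0.2]
opening: 0.0912
gripper_force: 0.0
clock: 2.12
eef_pos: [0.4461, -0.227, 0.214]
ee_rot: [0.0, 0.012, 1.0, -0.0]
wrist_force: [0.7, 0.9, 0.4]
opening: 0.0911
gripper_force: 0.0
```

```bash
python3 -m pendant '[[[0,0.002,-0.05],[0,0,0],-1],[[0,0.002,-0.1],[0,0,0],-1],[[0,0.002,-0.14],[0,0,0],-1],[[0,0.002,-0.14],[0,0,0],-1]]'; python3 - <<'E'
from h import *
import cv2
t=snapshot("top")[:,:,::-1]; s=snapshot("side")[:,:,::-1]
f=lambda im,x,y:cv2.resize(im[y:y+120,x:x+130],(390,360),interpolation=cv2.INTER_CUBIC)
cv2.imwrite("pics/c2.png",np.hstack([f(t,320,170),f(s,250,230)]))
E
```

```text
clock: 2.62
eef_pos: [0.4445, -0.2218, 0.0721]
ee_rot: [-0.002, 0.012, 1.0, 0.001]
wrist_force: [0.1, 0.4, 0.6]
opening: 0.0914
gripper_force: 0.0
```

View pics/c2.png

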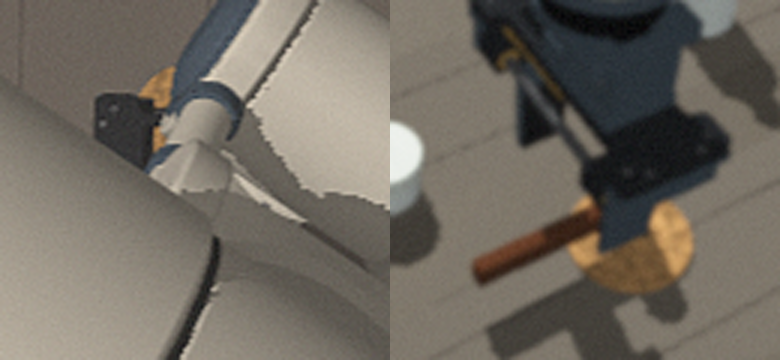

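The side view shows the fingers straddling the handle at about (600,225), with the near finger clear. I'll go on down and close.

```bash
python3 -m pendant '[[[0,0,-0.03],[0,0,0],-1],[[0,0,-0.05],[0,0,0],-1],[[0,0,-0.0605],[0,0,0],-1],[[0,0,-0.0605],[0,0,0],-1],[[0,0,-0.0605],[0,0,0],-1]]'; python3 -m pendant '[[[0,0,0],[0,0,0],1],[[0,0,0],[0,0,0],1],[[0,0,0],[0,0,0],1],[[0,0,0],[0,0,0],1],[[0,0,0],[0,0,0],1]]'
```

```text
clock: 3.35
eef_pos: [0.4466, -0.2231, 0.0144]
ee_rot: [0.001, 0.012, 1.0, -0.0]
wrist_force: [-0.0, 0.7, -0.6]
opening: 0.0915
gripper_force: 0.0
clock: 3.98
eef_pos: [0.446, -0.2227, 0.0134]
ee_rot: [-0.0, 0.012, 1.0, 0.0]
wrist_force: [-1.0, 0.1, -0.2]
opening: 0.0444
gripper_force: 0.0
```

```bash
python3 -m pendant '[[[0,0,0],[0,0,0],1],[[0,0,0],[0,0,0],1],[[0,0,0],[0,0,0],1],[[0,0,0],[0,0,0],1],[[0,0,0],[0,0,0],1]]';python3 -m pendant '[[[0,0,0],[0,0,0],1],[[0,0,0.01],[0,0,0],1],[[0,0,0.02],[0,0,0],1],[[0,0,0.03],[0,0,0],1],[[0,0,0.03],[0,0,0],1]]'
```

```text
clock: 4.6
eef_pos: [0.446, -0.2228, 0.0134]
ee_rot: [0.0, 0.012, 1.0, -0.0]
wrist_force: [-0.0, -0.8, -0.6]
opening: 0.0142
gripper_force: 30.0
clock: 5.22
eef_pos: [0.4465, -0.223, 0.0444]
ee_rot: [0.001, 0.012, 1.0, -0.0]
wrist_force: [0.3, -1.1, -2.8]
opening: 0.0138
gripper_force: 30.0
```

```bash
python3 -m pendant '[[[0,0,0.03],[0,0,0],1],[[0,0,0.07],[0,0,0],1],[[0,0,0.11],[0,0,0],1],[[0.002,0.03,0.14],[0,0,0],1],[[0.004,0.07,0.15],[0,0,0],1]]'; python3 -m pendant '[[[0.004,0.045,0],[0,0,0],1],[[0.008,0.095,0],[0,0,0],1],[[0.012,0.145,0],[0,0,0],1],[[0.016,0.195,0],[0,0,0],1],[[0.02,0.245,0],[0,0,0],1]]'; python3 -m pendant '[[[0.004,0.05,0],[0,0,0],1],[[0.008,0.1,0],[0,0,0],1],[[0.011,0.14,-0.01],[0,0,0],1],[[0.012,0.16,-0.02],[0,0,0],1],[[0.012,0.17,-0.03],[0,0,0],1]]'; python3 -m pendant '[[[0,0,-0.02],[0,0,0],1],[[0,0,-0.04],[0,0,0],1],[[0,0,-0.05],[0,0,0],1],[[0,0,-0.05],[0,0,0],1],[[0,0,-0.05],[0,0,0],1]]'; python3 - <<'E'
from h import *
import cv2
t=snapshot("top")[:,:,::-1]; s=snapshot("side")[:,:,::-1]
f=lambda im,x,y:cv2.resize(im[y:y+90,x:x+65],(390,540),interpolation=cv2.INTER_CUBIC)
cv2.imwrite("pics/c3.png",np.hstack([f(t,130,130),f(s,210,110)]))
E
```

```text
clock: 5.85
eef_pos: [0.4507, -0.1527, 0.195]
ee_rot: [0.001, 0.013, 1.0, -0.001]
wrist_force: [0.9, 0.2, -2.3]
opening: 0.0135
gripper_force: 30.0
clock: 6.48
eef_pos: [0.4697, 0.0939, 0.1933]
ee_rot: [-0.0, 0.012, 1.0, -0.0]
wrist_force: [0.7, -0.3, -1.8]
opening: 0.014
gripper_force: 30.0
clock: 7.1
eef_pos: [0.4817, 0.2627, 0.1626]
ee_rot: [-0.0, 0.012, 1.0, -0.0]
wrist_force: [-0.3, -0.4, -3.4]
opening: 0.0141
gripper_force: 30.0
clock: 7.72
eef_pos: [0.4824, 0.2621, 0.114]
ee_rot: [0.0, 0.012, 1.0, 0.0]
wrist_force: [0.6, 0.3, -2.9]
opening: 0.0139
gripper_force: 30.0
```

View pics/c3.png

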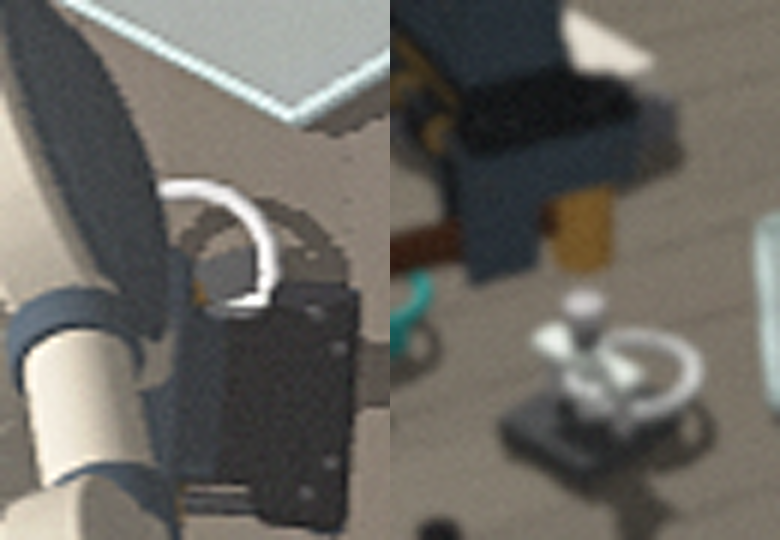

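The side view shows the head's lower face centred near (583,253) in the crop and the punch top near (585,305). I'll compare their world positions.

```bash
python3 - <<'E'
from h import *
print(onz("side",241.7,151.8,.1048),onz("side",242.1,160.3,.078))
for p in([.5268,.2612,.078],[.5270,.2610,.1048],):print(proj("side",p))
E
```

```text
[0.52761533 0.26184364 0.1048    ] [0.52636846 0.25966198 0.078     ]
(np.float64(241.997679017628), np.float64(159.99343350959782))
(np.float64(241.63533196257868), np.float64(152.0018830565809))
```

```bash
python3 -m pendant '[[[0,-0.001,-0.012],[0,0,0],1],[[0,-0.001,-0.024],[0,0,0],1],[[0,-0.001,-0.03],[0,0,0],1],[[0,-0.001,-0.036],[0,0,0],1],[[0,-0.001,-0.036],[0,0,0],1]]'; python3 -m pendant '[[[0,0,-0.001],[0,0,0],1],[[0,0,-0.002],[0,0,0],1],[[0,0,-0.003],[0,0,0],1],[[0,0,-0.003],[0,0,0],1]]'
```

```text
clock: 8.45
eef_pos: [0.4818, 0.2612, 0.0771]
ee_rot: [-0.0, 0.012, 1.0, -0.0]
wrist_force: [-2.6, -1.1, 1.7]
opening: 0.0139
gripper_force: 30.0
clock: 8.95
eef_pos: [0.4819, 0.2613, 0.0748]
ee_rot: [0.0, 0.012, 1.0, 0.0]
wrist_force: [-5.4, -2.1, 9.5]
opening: 0.0139
gripper_force: 30.0
```

The upward load is about 11.7 N, well over the spring's 5 N, so the punch is on its hard stop. I'll check the picture, then lift.

```bash
python3 - <<'E'
from h import *
import cv2
s=snapshot("side")[:,:,::-1]
cv2.imwrite("pics/c4.png",cv2.resize(s[110:200,190:290],(600,540),interpolation=cv2.INTER_CUBIC))
E
python3 -m pendant '[[[0,0,0.005],[0,0,0],1],[[0,0,0.015],[0,0,0],1],[[0,0,0.039],[0,0,0],1],[[0,0,0.039],[0,0,0],1],[[0,0,0.039],[0,0,0],1]]'; python3 - <<'E'
from h import *
import cv2
s=snapshot("side")[:,:,::-1]
a=cv2.imread("pics/c4.png");b=cv2.resize(s[110:200,190:290],(600,540),interpolation=cv2.INTER_CUBIC)
cv2.imwrite("pics/c5.png",np.hstack([a[:,:400],b[:,:400]]))
E
```

```text
clock: 9.62
eef_pos: [0.4819, 0.2612, 0.1131]
ee_rot: [-0.0, 0.012, 1.0, -0.0]
wrist_force: [-0.3, 0.0, -2.7]
opening: 0.014
gripper_force: 30.0
```

View pics/c5.png

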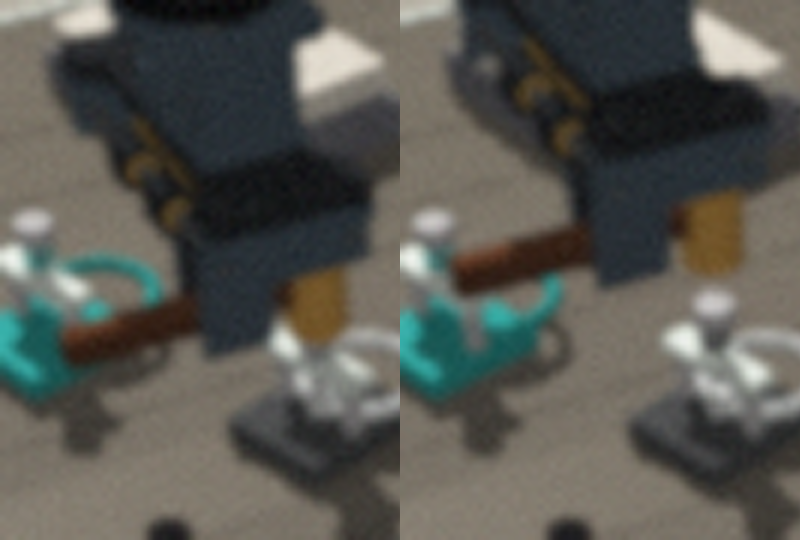

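The left picture shows the punch driven down under the head. In the right one it has sprung back up, at about (715,305). Returning to the coaster.

```bash
python3 -m pendant '[[[0,0,0.04],[0,0,0],1],[[0,0,0.08],[0,0,0],1],[[-0.004,-0.04,0.08],[0,0,0],1],[[-0.008,-0.09,0.08],[0,0,0],1],[[-0.012,-0.14,0.08],[0,0,0],1]]'; python3 -m pendant '[[[-0.004,-0.05,0],[0,0,0],1],[[-0.008,-0.1,0],[0,0,0],1],[[-0.012,-0.15,0],[0,0,0],1],[[-0.016,-0.2,0],[0,0,0],1],[[-0.02,-0.25,0],[0,0,0],1]]'; python3 -m pendant '[[[-0.004,-0.05,0],[0,0,0],1],[[-0.008,-0.09,-0.02],[0,0,0],1],[[-0.008,-0.102,-0.06],[0,0,0],1],[[-0.008,-0.102,-0.1],[0,0,0],1],[[-0.008,-0.102,-0.13],[0,0,0],1]]'; python3 -m pendant '[[[0,0,-0.02],[0,0,0],1],[[0,0,-0.035],[0,0,0],1],[[0,0,-0.045],[0,0,0],1],[[0,0,-0.045],[0,0,0],1],[[0,0,-0.045],[0,0,0],1]]'
```

```text
clock: 10.3
eef_pos: [0.4694, 0.12, 0.1928]
ee_rot: [-0.0, 0.012, 1.0, -0.0]
wrist_force: [0.8, -0.4, -2.9]
opening: 0.0136
gripper_force: 30.0
clock: 10.92
eef_pos: [0.4494, -0.1303, 0.1928]
ee_rot: [-0.0, 0.012, 1.0, 0.0]
wrist_force: [0.7, -0.1, -3.0]
opening: 0.0143
gripper_force: 30.0
clock: 11.55
eef_pos: [0.4411, -0.2305, 0.0612]
ee_rot: [-0.001, 0.012, 1.0, 0.001]
wrist_force: [0.3, -0.8, -2.4]
opening: 0.0141
gripper_force: 30.0
clock: 12.18
eef_pos: [0.4423, -0.2309, 0.0189]
ee_rot: [0.0, 0.012, 1.0, -0.0]
wrist_force: [1.0, -1.1, -2.5]
opening: 0.0138
gripper_force: 30.0
```

```bash
python3 -m pendant '[[[0,0,-0.002],[0,0,0],1],[[0,0,-0.004],[0,0,0],1],[[0,0,-0.005],[0,0,0],1],[[0,0,-0.005],[0,0,0],1],[[0,0,-0.005],[0,0,0],1]]'; python3 - <<'E'
from h import *
import cv2
s=snapshot("side")[:,:,::-1]
cv2.imwrite("pics/c6.png",cv2.resize(s[250:350,265:365],(600,600),interpolation=cv2.INTER_CUBIC))
E
```

```text
clock: 12.8
eef_pos: [0.442, -0.2308, 0.0134]
ee_rot: [-0.0, 0.012, 1.0, -0.0]
wrist_force: [0.2, 0.4, -2.8]
opening: 0.0137
gripper_force: 30.0
```

View pics/c6.png

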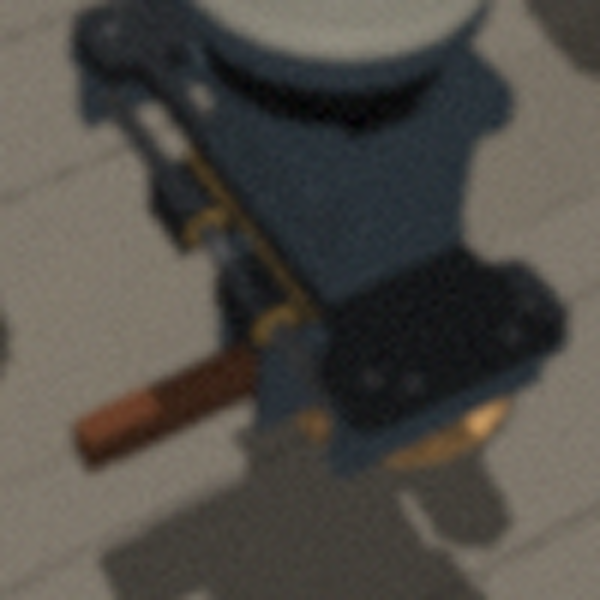

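The mallet hangs low over the coaster, the handle end at (90,445), and its weight is still carried by the gripper. I'll creep down.

```bash
python3 -m pendant '[[[0,0,-0.0005],[0,0,0],1],[[0,0,-0.001],[0,0,0],1],[[0,0,-0.001],[0,0,0],1]]';python3 -m pendant '[[[0,0,-0.0005],[0,0,0],1],[[0,0,-0.001],[0,0,0],1],[[0,0,-0.001],[0,0,0],1]]'
```

```text
clock: 13.22
eef_pos: [0.442, -0.2308, 0.0129]
ee_rot: [0.0, 0.012, 1.0, -0.0]
wrist_force: [-3.9, 0.8, 10.7]
opening: 0.0138
gripper_force: 30.0
clock: 13.6
eef_pos: [0.4416, -0.2307, 0.012]
ee_rot: [-0.0, 0.012, 1.0, -0.0]
wrist_force: [-7.5, 0.2, 16.2]
opening: 0.0137
gripper_force: 30.0
```

```bash
python3 -m pendant '[[[0,0,0.001],[0,0,0],1],[[0,0,0.001],[0,0,0],1],[[0,0,0.001],[0,0,0],0.5],[[0,0,0.001],[0,0,0],0],[[0,0,0.001],[0,0,0],-0.5]]';python3 -m pendant '[[[0,0,0],[0,0,0],-1],[[0,0,0],[0,0,0],-1],[[0,0,0],[0,0,0],-1],[[0,0,0],[0,0,0],-1],[[0,0,0],[0,0,0],-1]]';python3 -m pendant '[[[0,0,0],[0,0,0],-1],[[0,0,0],[0,0,0],-1],[[0,0,0],[0,0,0],-1],[[0,0,0],[0,0,0],-1],[[0,0,0],[0,0,0],-1]]'
```

```text
clock: 14.22
eef_pos: [0.4421, -0.2308, 0.0124]
ee_rot: [0.0, 0.012, 1.0, -0.0]
wrist_force: [0.4, -0.0, 0.1]
opening: 0.04
gripper_force: 0.0
clock: 14.85
eef_pos: [0.442, -0.2308, 0.0124]
ee_rot: [0.0, 0.012, 1.0, -0.0]
wrist_force: [0.8, 1.0, 0.3]
opening: 0.0893
gripper_force: 0.0
clock: 15.48
eef_pos: [0.442, -0.2307, 0.0124]
ee_rot: [-0.0, 0.012, 1.0, 0.0]
wrist_force: [1.5, -0.5, -0.3]
opening: 0.0913
gripper_force: 0.0
```

```bash
python3 -m pendant '[[[0,0,0.03],[0,0,0],-1],[[0,0,0.07],[0,0,0],-1],[[0,0,0.12],[0,0,0],-1],[[0,0,0.17],[0,0,0],-1],[[0,0.04,0.2],[0,0,0],-1]]';python3 -m pendant '[[[0,0.05,0],[0,0,0],-1],[[0,0.1,0],[0,0,0],-1],[[0,0.15,0],[0,0,0],-1],[[0,0.19,0],[0,0,0],-1],[[0,0.19,0],[0,0,0],-1]]'; python3 - <<'E'
from h import *
import cv2
t=snapshot("top")[:,:,::-1]; s=snapshot("side")[:,:,::-1]
cv2.imwrite("pics/c7.png",np.vstack([np.hstack([cv2.resize(t,(400,300)),cv2.resize(s,(400,300))]),np.hstack([cv2.resize(t[170:270,330:463],(400,300)),cv2.resize(s[250:350,260:393],(400,300))])]))
E
```

```text
clock: 16.1
eef_pos: [0.4429, -0.1922, 0.2149]
ee_rot: [0.002, 0.013, 1.0, -0.001]
wrist_force: [1.5, 0.7, -0.2]
opening: 0.091
gripper_force: 0.0
clock: 16.73
eef_pos: [0.4416, 0.0014, 0.2124]
ee_rot: [-0.0, 0.01, 1.0, 0.0]
wrist_force: [0.8, -0.0, 0.1]
opening: 0.0912
gripper_force: 0.0
```

View pics/c7.png

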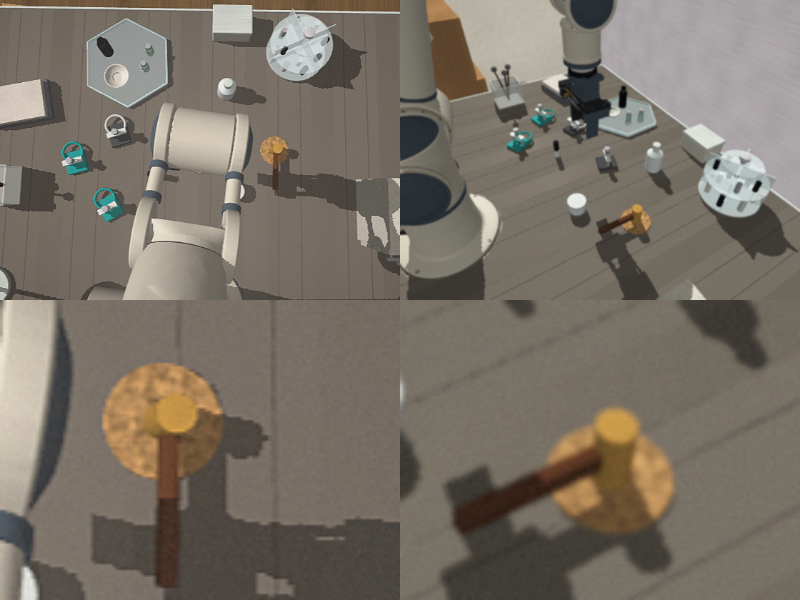

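The mallet stands upright on the coaster, its head at about (175,415) in the lower-left crop. The bottle and both stands are undisturbed, and the gripper is clear.

```bash
python3 -c "
from plant import job_done; print(job_done())"
```

```text
the job is handed in; nothing more can be done
None
```

I struck the bangle stand's punch down to its hard stop with the mallet, stood the mallet back upright on its coaster, left the empty stand and bottle alone, and handed the job in at about 17 s.

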